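# Clamp a waffle pack in the bonder workholder

### The arm

A 6-joint arm with a two-finger parallel gripper is mounted at the origin on a cart in front of the work surface, level with it; the furniture and walls round the work are solid. World frame = base frame: x ahead of the robot, y to its left, z up, the work surface at z = 0. Lengths are in mm, angles in rad, forces in N, time in s.
With the tool pointing down it reaches from about 300 to 825 mm from the base axis. Payload 5.4 kg.
Tool frame: the origin (TCP) lies at the very end of the fingers, on their centre line; the grasp point (between the pads) lies 19 mm behind it; z points along the fingers, y is the line along which they close (so a half turn about z gives the same grasp; the last joint's range is limited). The gripper opens to 92 mm and grips with 3 to 60 N. Pads are 20 mm wide; open, the fingers measure 128 mm over their backs; the gripper's body (75 mm by 189 mm) begins 69 mm behind the grasp point.
Start: joints at [1.06, 0.158, 1.597, -0, 1.386, -0.21], TCP at [170.373, 549.162, 214.601] pointing down, gripper open.
Joint ranges: [-2.91, 2.91], [-0.94, 2.29], [0.18, 2.7], [-1.29, 4.43], [0.17, 2.64], [-3, 3]. Speed limits (rad/s): [2.57, 2.57, 3.14, 3.14, 3.14, 3.14].

### API

Orientations are given as a unit quaternion [x, y, z, w].
In Python, from workcell import * gives the robot as it stands.
- The arm moves only by the tool send_rows, never from a script. Its argument "series" is a list of rows, each a list of 3 entries, a list of its own where there are three numbers: the turn, a rotation vector about the tool's x, y, z in degrees, then the shift along the tool's x, y, z in mm, then the opening, from -1 (shut) to 1 (fully open), so that 0 is half open. A call has 1 to 8 rows; each row is the pose to reach, as a shift and turn from the pose commanded when the call began, along the tool's axes at that moment; what a row does not reach only later rows make up. A row lasts 1/8 s, in which the tool goes at most 62.5 mm and 10.7 degrees, less where a joint would pass 70% of its speed; a pose out of reach is approached as far as the arm can. A call with a gripper value outside its range is refused whole. The fingers move at their own pace and stop on an object; the grip force is fixed at half the most. Time passes only in rows, so rows that repeat a pose let the fingers close. It gives the time, the measured TCP pose, the force, the opening and the grip force at its end, in the units of the state.
- state(): the state, without advancing time (a new reading comes with each control period).
- read_camera(name): name is "scene" or "top"; returns a dict with "img" (400x640x3 uint8, red, green, blue), "range_z" (400x640 float32, mm along the optical axis (not along the pixel's ray), 0 where there is no reading), "mtx" (3x3 intrinsics, pixels), "dist_coeffs" ([k1, k2, p1, p2, k3] as OpenCV has them; the pictures are not rectified), "T" (4x4, takes a point from camera to world coordinates). Camera axes: x right, y up, looking along -z (the intrinsics and any distortion apply to the point x, -y, -z); pixel columns grow to the right and rows downward; lengths in mm; the calibration is good to about 2 mm. A picture is of the moment at which its call begins.
- sign_off(): hands the job in; it is judged then, once.
The state is a dict: "clock": time; "joints": joint angles; "qvel": joint speeds; "joint_torque": joint torques, N m; "position": TCP position; "ee_rot": TCP orientation; "contact_force": force on the tool from outside, world axes, zero at the start; "wrist_torque": the same for the moment, N m; "finger_gap": finger opening in mm; "grasp_force": force on a finger pad.
Only numpy, scipy, OpenCV 4.12 (cv2) and the standard library are available. Lean on these libraries where they do the work, as an engineer would, in place of code of your own. Each camera call takes 0.05 s, during which the arm holds its last target. There are 200 camera calls.

### The job

Put the closed chip tray (the waffle pack with the lid on) flat into the nest of the aluminium workholder, square between jaw and backstop. Then reach into the well and turn the sunk knob clockwise until the jaw, driven by the knob alone, holds the pack with about 10 N: enough that it cannot shift, never forced. Let go; do not lean on the well's guard, and leave the other things where they lie.

Things in the scene. Friction and masses are not known exactly. Their poses are not given: they have to be found in the camera images.
- waffle_pack_b: Closed waffle pack (chip tray): black square base under a frosted clear lid, so whitish from above, 51 x 51 x 9 mm, 24 to 48 g, flat on the bench; the only pack with a lid. Origin at the centre of its underside, z up, x and y along its sides. Grip it by two parallel sides.
- workholder: Aluminium block 132 (x) x 232 (y) x 62 mm on a grey base plate 144 x 244 x 14 mm, fixed on the bench; flat deck at z = 62 mm. Origin under its centre on the bench, z up. On the deck towards +y is the nest: jaw and backstop, each 42 mm wide in x and 14 mm high, face each other along y. The nest's x sides are open: the fingers go there. Towards -y is the round well with the knob.
- nest (a point): Middle of the nest on the deck, where the centre of the pack's underside goes: (0, 42, 62) mm in the workholder's frame, axes as the workholder's. Laid here the pack has at least 2.5 mm free to jaw and to backstop. The backstop is fixed anywhere in a 2 mm adjusting slot and does not yield, so the clamped pack ends about 2.5 to 5 mm to +y of this point.
- guard: Black sleeve lining the well, inner diameter 83 mm, fixed in the workholder. Origin on the well's axis at the well's floor, z = 20 mm. It keeps the knob below the path of the bond tool. It is not to be leaned on (15 N at most).
- well_mouth (a point): Centre of the well's mouth, level with the guard's lip at z = 65 mm, 3 mm above the deck, at (0, -62) mm in the workholder's frame.
- knob_top (a point): Centre of the knob's top face, on the well's axis at z = 54 mm, 11 mm below the lip. The knob is a black fluted upright cylinder, 26 mm in diameter, 24 mm high, its underside 10 mm above the well's floor; 28 mm of room all round it for the fingers.
- knob: Knob; origin on its axis at its underside, z = 30 mm. Turned clockwise seen from above it closes the jaw by 9 mm a radian (1.9 rad in all); after 0.55 to 1.3 rad jaw, pack and backstop meet. It stays where it is left: a drag of about 0.16 N m resists either way. Under load the turning torque rises above the drag by 0.009 N m per newton of clamping force; held still, the drag may hide part of it.
- jaw: Moving jaw between well and nest: aluminium block with a rubber pad. Origin on the deck at the face of a new pad; this pad is worn and sits 0 to 2.6 mm back, so where it meets the pack must be felt. It clamps along the workholder's +y. The pad's spring gives 9 N per mm (12 mrad of knob per N), solid after 3 mm. A good clamp is 5 to 17 N; above 30 N the pack cracks. Not to be pushed by hand.
- waffle_pack_a: Bystander: open waffle pack, black with chips in its pockets, 51 x 51 x 6 mm, no lid. Origin at the centre of its underside.
- petri_dish: Bystander: clear round dish, 55 x 12 mm. Origin at the centre of its underside.
- parts_cup: Bystander: small metal cup, 57 x 24 mm. Origin at the centre of its underside.
- tool_vial: Bystander: brown tool vial with a black cap, lying, 13 mm in diameter, 51 mm long. Origin at the centre of its underside.
- chip_carrier: Bystander: small yellow chip carrier board, 30 x 36 x 6 mm. Origin at the centre of its underside.
Things that resemble listed ones, but are neither listed nor needed, are in the scene too. Leave any green or turquoise look-alike of the waffle_pack_b alone.

How it is judged (in metres and radians):
On the way, in this order (a step that is already met when the one before it is completed fails the run):
1. the closed pack lies flat in the nest, let go (x of waffle_pack_b in the frame of nest between -0.01 and 0.01 m and y of waffle_pack_b in the frame of nest between -0.009 and 0.009 m and z of waffle_pack_b in the frame of nest between -0.002 and 0.002 m and angle between waffle_pack_b's own z axis and vertical below 0.06 rad and contact force between the fingers and waffle_pack_b below 0.1 N), for 0.2 s.
2. the jaw bears on the pack with 5 to 17 N (contact force between jaw and waffle_pack_b between 5 and 17 N), for 0.2 s.
At the end, for the whole second after the job is handed in: The closed pack lies still and flat on the deck in the nest (within 10 mm of its middle across the jaw and 9 mm along the clamping line, square within 0.1 rad, tilt under 0.06 rad), clamped by the jaw with 5 to 17 N, and everything is let go (all of step 2 and x of waffle_pack_b in the frame of nest between -0.01 and 0.01 m and y of waffle_pack_b in the frame of nest between -0.009 and 0.009 m and z of waffle_pack_b in the frame of nest between -0.002 and 0.002 m and angle between waffle_pack_b's own z axis and vertical below 0.06 rad and (angle between the x axis of waffle_pack_b and the x axis of workholder, either way round below 0.1 rad or angle between the x axis of waffle_pack_b and the y axis of workholder, either way round below 0.1 rad) and linear speed of waffle_pack_b below 0.01 m/s); the robot touches nothing.
It fails at once if the jaw presses the pack with more than 30 N (contact force between jaw and waffle_pack_b above 30 N).
It fails at once if the fingers push the jaw with more than 15 N (contact force between the fingers and jaw above 15 N).
It fails at once if the fingers press on the well's guard with more than 15 N (contact force between the fingers and guard above 15 N).
It fails at once if a bystander is moved by more than 15 mm (distance of any of waffle_pack_a, petri_dish, parts_cup, tool_vial, chip_carrier from where it was at the start of the episode above 0.015 m).
It also fails if it takes over 72 s, if anything falls off the work surface, if the arm or the gripper's body presses on something with over 40 N, if the wrist force passes 120 N, or if a joint passes its speed limit or range.

## Working session

There is one attempt and no reset: what is moved stays moved. The work goes in short steps, Python scripts to look and compute and a tool call to move; the robot and the scene stay as the last step left them, time stands still between calls to the robot, and variables do not carry over. Pictures are saved under pics/ and viewed, at most 10 in all, crops included, and the job is handed in when it is done.

Besides the shell and the picture viewer there is one more tool, called after ">>>" as name([rows], argument=value, ...), one row to a line, values as JSON. send_rows: Moves the arm, as the interface text tells. Its arguments: {"type":"object","properties":{"series":{"type":"array"}},"required":["series"]}

```bash
ls; mkdir -p pics
python3 - <<'E'
from workcell import *
import cv2,numpy as np
s=state();print({k:np.round(v,3).tolist() for k,v in s.items()})
for n in("scene","top"):
    c=read_camera(n);cv2.imwrite(f"pics/{n}0.png",c["img"][...,::-1]);np.savez(f"{n}0.npz",**c)
    print(n,np.round(c["T"],3).tolist(),c["mtx"].tolist(),c["dist_coeffs"])
E
```

```text
pics
{'clock': 0.0, 'joints': [1.06, 0.159, 1.598, -0.0, 1.386, -0.21], 'qvel': [-0.001, 0.002, 0.001, -0.001, 0.001, 0.001], 'joint_torque': [-0.001, -38.558, -32.21, 0.07, 0.038, -0.0], 'position': [170.089, 548.627, 213.646], 'ee_rot': [0.15, 0.989, -0.001, -0.0], 'contact_force': [0.234, -0.572, 0.134], 'wrist_torque': [-0.021, -0.024, -0.032], 'grasp_force': 0.0, 'finger_gap': 92.091}
scene [[0.891, 0.235, -0.388, 102.866], [-0.453, 0.426, -0.783, -1053.229], [-0.019, 0.873, 0.487, 747.158], [0.0, 0.0, 0.0, 1.0]] [[491.02201612229703, 0.0, 319.3578986528165], [0.0, 491.02201612229703, 204.36368277832426], [0.0, 0.0, 1.0]] [-0.00395769  0.          0.          0.          0.        ]
top [[-0.023, 0.996, -0.085, 491.395], [-1.0, -0.023, 0.01, 35.013], [0.008, 0.086, 0.996, 1540.945], [0.0, 0.0, 0.0, 1.0]] [[475.36760285047086, 0.0, 322.3916752630904], [0.0, 475.36760285047086, 206.45239501313844], [0.0, 0.0, 1.0]] [-0.01090015  0.          0.          0.          0.        ]
```

View pics/top0.png

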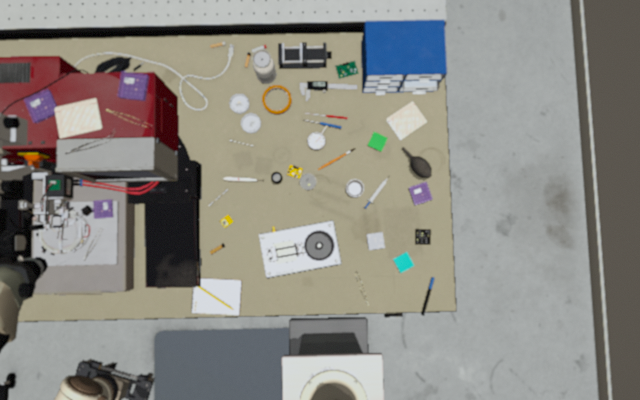

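View pics/scene0.png

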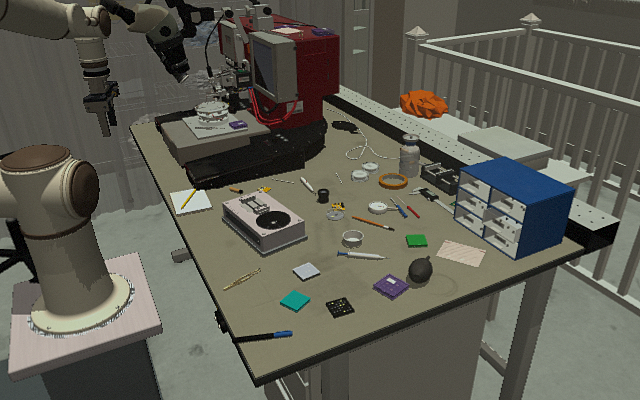

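Pack candidates in top: whitish (376,241), turquoise (403,262), green (377,142), black with chips (423,237). Only the whitish one has a frosted lid. The workholder is at (300,249), with the knob at (319,246), so its +y points left in the picture. I'll confirm with a crop and measure.

```bash
cat > h.py <<'E'
import cv2,numpy as np
def ray(c,uv,z):
    uv=np.asarray(uv,float).reshape(-1,1,2)
    p=cv2.undistortPoints(uv,c["mtx"],c["dist_coeffs"]).reshape(-1,2)
    d=np.c_[p[:,0],-p[:,1],-np.ones(len(p))]@c["T"][:3,:3].T
    o=c["T"][:3,3]
    return o+d*((z-o[2])/d[:,2])[:,None]
def pix(c,P):
    q=(np.atleast_2d(P)-c["T"][:3,3])@c["T"][:3,:3]
    q=q*[1,-1,-1]
    return cv2.projectPoints(q,np.zeros(3),np.zeros(3),c["mtx"],c["dist_coeffs"])[0].reshape(-1,2)
def blob(img,roi,m):  # largest contour of mask in roi (x0,y0,x1,y1), 4x upsampled
    x0,y0,x1,y1=roi;k=4
    g=cv2.resize(img[y0:y1,x0:x1],None,fx=k,fy=k,interpolation=cv2.INTER_CUBIC)
    mk=m(g.astype(int)).astype(np.uint8)
    cs,_=cv2.findContours(mk,cv2.RETR_EXTERNAL,cv2.CHAIN_APPROX_NONE)
    c=max(cs,key=cv2.contourArea).reshape(-1,2)
    return (c+.5)/k-.5+[x0,y0]
def rect(P):
    (c,s,a)=cv2.minAreaRect(P[:,:2].astype(np.float32));return np.round(c,1),np.round(s,1),round(a,1)
E
python3 - <<'E'
from h import *
t=dict(np.load("top0.npz"));s=dict(np.load("scene0.npz"))
wh=lambda g:(g.min(2)>150)
gr=lambda g:(g.min(2)>130)&(g[...,2]>g[...,0]-12)
for n,c,roi,roi2 in(("top",t,(362,228,390,255),(252,215,350,284)),("scene",s,(285,255,327,287),(210,180,312,262))):
    i=c["img"]
    print(n,i[241,376] if n=="top" else i[271,306], i[268,280] if n=="top" else i[225,300])
    for z in(9,): print("pack",rect(ray(c,blob(i,roi,gr),z)))
    if n=="top": print("deck",rect(ray(c,blob(i,roi2,lambda g:g.min(2)>165),62)))
a=cv2.resize(t["img"][212:290,250:350],(800,600),interpolation=cv2.INTER_CUBIC)[:,:,::-1]
b=cv2.resize(s["img"][180:300,200:360],(800,600),interpolation=cv2.INTER_CUBIC)[:,:,::-1]
cv2.imwrite("pics/ct.png",a);cv2.imwrite("pics/cs.png",b)
E
```

```text
top [201 204 207] [215 219 224]
pack (array([ 508.6, -148. ]), array([54.7, 55.9]), 7.1)
deck (array([488.7,  94.4]), array([138.6, 238.3]), 9.2)
scene [176 181 179] [78 74 72]
pack (array([ 509.5, -149.4]), array([51.8, 52.6]), 7.7)
```

View pics/ct.png

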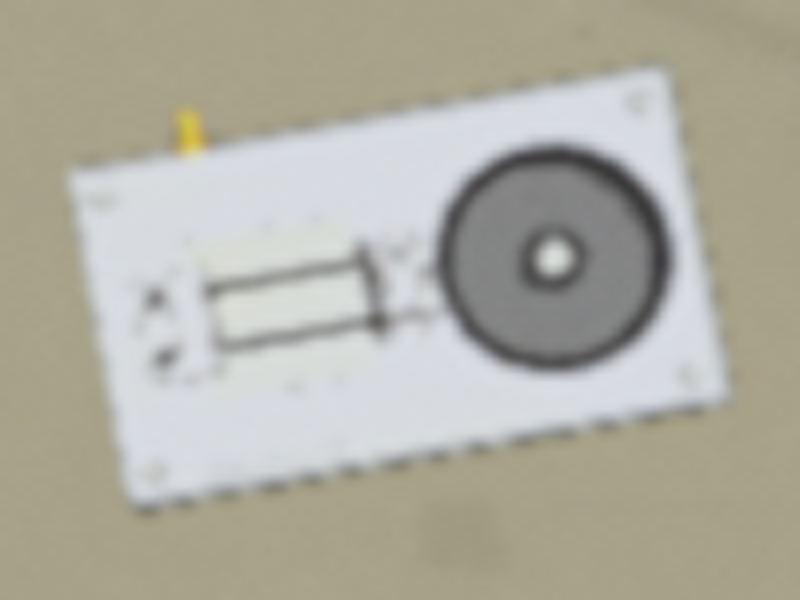

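View pics/cs.png

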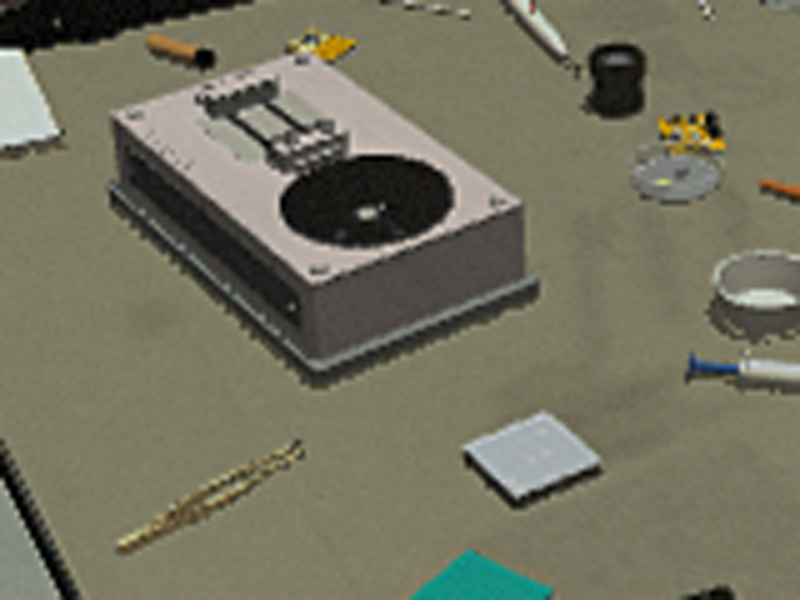

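The crop shows a frosted white top over a black base at scene (306,271), so this is waffle_pack_b. The nest is to the left of the well, between the jaw at about (296,249) and the backstop at about (275,252). Next I'll fit the well and prepare the first move.

```bash
cat >> h.py <<'E'
from scipy.spatial.transform import Rotation as R
def Rdown(yaw):  # tool down, tool y at angle yaw(deg) in world
    a=np.radians(yaw);y=np.array([np.cos(a),np.sin(a),0]);z=np.array([0,0,-1.]);return R.from_matrix(np.c_[np.cross(y,z),y,z])
def rel(p0,R0,p1,R1):
    print("turn",np.round((R0.inv()*R1).as_rotvec(degrees=True),2),"shift",np.round(R0.inv().apply(np.subtract(p1,p0)),2))
E
python3 - <<'E'
from h import *
for n,roi,f in(("top",(300,228,336,262),lambda g:g.min(2)<150),("scene",(252,206,294,232),lambda g:g.min(2)<75)):
    c=dict(np.load(n+"0.npz"))
    b=blob(c["img"],roi,f); P=ray(c,b,65)[:,:2]
    e=cv2.fitEllipse(P.astype(np.float32));print(n,np.round(e[0],1),np.round(e[1],1),rect(P))
    u=np.radians(9.2);print("predicted from deck",np.array([488.7,94.4])-62*np.array([-np.sin(u),np.cos(u)]))
R0=R.from_quat([.1496,.98875,0,0]);print(np.degrees(np.arctan2(*R0.as_matrix()[[1,0],1])))
rel([170.4,549.2,214.6],R0,[509,-148.7,120],Rdown(7.4))
E
```

```text
top [498.3  33.9] [90.9 91.5] (array([498.3,  33.8]), array([91.4, 91.5]), 73.5)
predicted from deck [498.61263364  33.19755157]
scene [495.1  39.6] [ 89.3 126.6] (array([501.9,  49. ]), array([134.7,  93.1]), 78.1)
predicted from deck [498.61263364  33.19755157]
72.7925648920917
turn [ 0.    0.   65.39] shift [-529.91 -566.49   94.6 ]
```

>>> send_rows([
  [[0,0,8],[-66,-71,0],0.6],
  [[0,0,17],[-132,-142,0],0.6],
  [[0,0,25],[-198,-213,0],0.6],
  [[0,0,33],[-264,-283,0],0.6],
  [[0,0,41],[-330,-354,20],0.6],
  [[0,0,49],[-396,-425,40],0.6],
  [[0,0,57.2],[-462,-496,60],0.6],
  [[0,0,65.4],[-530,-566.5,94.6],0.6],
])

```text
clock: 1.1
position: [387.2, 99.5, 178.7]
ee_rot: [0.662, 0.749, 0.0, 0.0]
contact_force: [1.9, 0.2, -0.3]
finger_gap: 73.3
grasp_force: 0.0
```

```bash
cat > go.py <<'E'
import sys
from h import *
from workcell import *
s=state();a=[float(v) for v in sys.argv[1:]]
p=np.array(s["position"]);Rm=R.from_quat(s["ee_rot"]);y=Rm.as_matrix()[:,1]
print("pos",np.round(p,2),"yaw",round(np.degrees(np.arctan2(y[1],y[0])),2),"tilt",np.round(Rm.as_matrix()[:2,2],4),"F",np.round(s["contact_force"],2),"M",np.round(s["wrist_torque"],3),"gap",round(float(s["finger_gap"]),2),"t",round(float(s["clock"]),2))
if a: rel(p,Rm,a[:3],Rdown(a[3]))
E
python3 go.py 509 -148.7 120 7.4
```

```text
pos [387.15  99.5  178.73] yaw 7.08 tilt [0.0013 0.0001] F [ 1.89  0.25 -0.32] M [-0.066  0.022  0.037] gap 73.32 t 1.1
turn [ 0.07  0.   -0.32] shift [-261.33   90.24   58.87]
```

>>> send_rows([
  [[0,0,0],[-57,20,0],0.6],
  [[0,0,0],[-114,40,10],0.6],
  [[0,0,0],[-171,60,30],0.6],
  [[0,0,0],[-220,78,50],0.6],
  [[0,0,-0.3],[-261.3,90.2,58.9],0.6],
  [[0,0,-0.3],[-261.3,90.2,70],0.6],
  [[0,0,-0.3],[-261.3,90.2,80],0.6],
  [[0,0,-0.3],[-261.3,90.2,80],0.6],
])

```text
clock: 2.1
position: [508.3, -144.5, 97.8]
ee_rot: [0.658, 0.753, -0.0, -0.001]
contact_force: [1.5, 0.7, 0.4]
finger_gap: 73.5
grasp_force: 0.0
```

```bash
python3 go.py 509 -148.7 2 7.4
```

```text
pos [ 508.32 -144.48   97.75] yaw 7.74 tilt [-0.0022  0.0015] F [1.48 0.68 0.36] M [-0.11   0.063  0.012] gap 73.47 t 2.1
turn [-0.12 -0.1   0.34] shift [-4.44  0.3  95.75]
```

>>> send_rows([
  [[0,0,0],[0,0,20],0.6],
  [[0,0,0],[0,0,50],0.6],
  [[0,0,0],[0,0,70],0.6],
  [[0,0,0],[0,0,70],0.6],
  [[0,0,0],[0,0,70],0.6],
])

```text
clock: 2.72
position: [510.3, -146.0, 30.1]
ee_rot: [0.658, 0.753, 0.0, 0.001]
contact_force: [-0.4, -0.9, -0.3]
finger_gap: 73.3
grasp_force: 0.0
```

```bash
python3 go.py 509 -148.7 2 7.4
```

```text
pos [ 510.27 -146.03   30.15] yaw 7.71 tilt [ 0.0017 -0.0009] F [-0.36 -0.85 -0.27] M [-0.118  0.07  -0.014] gap 73.27 t 2.73
turn [0.09 0.06 0.31] shift [-2.44 -1.66 28.15]
```

>>> send_rows([
  [[0,0,0],[-2.4,-1.5,10],0.6],
  [[0,0,0],[-2.4,-1.5,20],0.6],
  [[0,0,0],[-2.4,-1.5,27],0.6],
  [[0,0,0],[-2.4,-1.5,27],0.6],
  [[0,0,0],[-2.4,-1.5,27],-0.3],
  [[0,0,0],[-2.4,-1.5,27],-0.3],
  [[0,0,0],[-2.4,-1.5,27],-0.3],
  [[0,0,0],[-2.4,-1.5,27],-0.3],
])

```text
clock: 3.72
position: [508.5, -148.8, 2.0]
ee_rot: [0.658, 0.753, 0.0, 0.0]
contact_force: [-0.3, 0.8, 1.3]
finger_gap: 51.0
grasp_force: 30.0
```

```bash
python3 go.py 509 -148.7 2 7.4
```

```text
pos [ 508.46 -148.76    2.04] yaw 7.67 tilt [ 0.0003 -0.0001] F [-0.26  0.81  1.29] M [-0.08   0.074  0.036] gap 50.97 t 3.73
turn [0.01 0.01 0.27] shift [-0.02  0.54  0.04]
```

>>> send_rows([
  [[0,0,0],[0,0,-15],-0.3],
  [[0,0,0],[0,0,-40],-0.3],
  [[0,0,0],[0,0,-70],-0.3],
  [[0,0,0],[0,0,-95],-0.3],
  [[0,0,0],[0,0,-110],-0.3],
  [[0,0,0],[0,0,-110],-0.3],
])

```text
clock: 4.47
position: [509.1, -149.2, 113.3]
ee_rot: [0.658, 0.753, 0.0, 0.001]
contact_force: [-0.6, -0.4, -0.6]
finger_gap: 50.9
grasp_force: 30.0
```

```bash
python3 go.py 481.8 136.1 110 9.2
```

```text
pos [ 509.14 -149.17  113.27] yaw 7.67 tilt [ 0.0024 -0.0013] F [-0.64 -0.35 -0.62] M [-0.071  0.068 -0.037] gap 50.9 t 4.47
turn [ 0.13  0.1  -1.53] shift [286.37  10.95   2.82]
```

>>> send_rows([
  [[0,0,-0.5],[35,2,0],-0.3],
  [[0,0,-0.5],[85,3,0],-0.3],
  [[0,0,-1],[135,5,0],-0.3],
  [[0,0,-1.5],[190,7,0],-0.3],
  [[0,0,-1.5],[240,9,0],-0.3],
  [[0,0,-1.5],[275,11,0],-0.3],
  [[0,0,-1.5],[286,11,0],-0.3],
  [[0,0,-1.5],[286,11,0],-0.3],
])

```text
clock: 5.48
position: [480.5, 136.1, 111.1]
ee_rot: [0.648, 0.762, -0.001, -0.0]
contact_force: [0.4, -0.8, -0.3]
finger_gap: 50.8
grasp_force: 30.0
```

```bash
python3 go.py 481.8 136.1 90 9.2
python3 - <<'E'
from h import *
from workcell import *
c=read_camera("scene");np.savez("scene1.npz",**c)
cv2.imwrite("pics/s1.png",cv2.resize(c["img"][150:262,190:332],(800,600),interpolation=cv2.INTER_CUBIC)[:,:,::-1])
E
```

```text
pos [480.51 136.1  111.08] yaw 9.22 tilt [-0.0015 -0.0005] F [ 0.38 -0.85 -0.31] M [-0.037  0.016  0.024] gap 50.76 t 5.47
turn [-0.09  0.01  0.02] shift [-0.21  1.3  21.08]
```

View pics/s1.png

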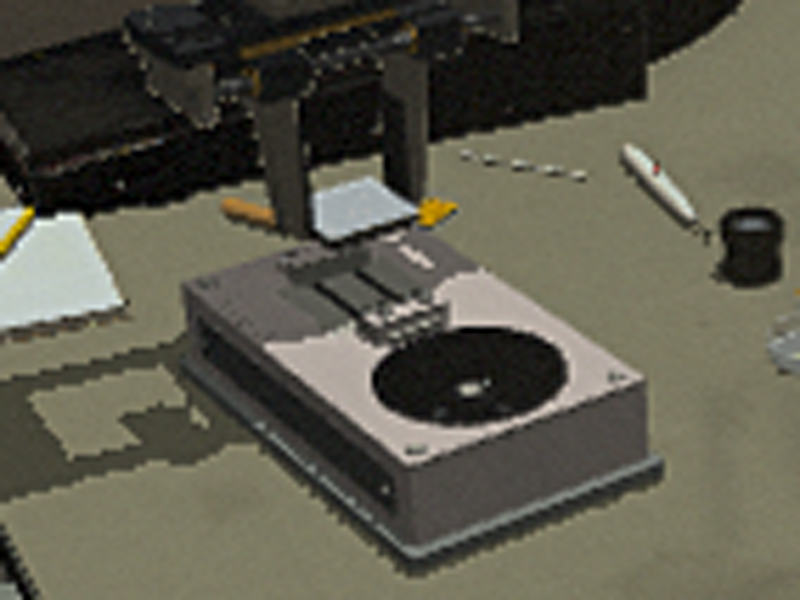

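The pack is held level, with its lid at scene (255,189). I'll check it against the workholder in the same camera.

Run:
```python
from h import *
s=dict(np.load("scene0.npz"));c=dict(np.load("scene1.npz"))
# deck corners read from crop (5x) 
px=np.array([[113,115],[305,57],[522,205],[318,282]])/5-.4+[200,180]
D=ray(s,px,62)[:,:2];print(np.round(D,1),D.mean(0))
u=np.radians(9.2);nest=lambda o:o+42*np.array([-np.sin(u),np.cos(u)])
print("nest scene",nest(D.mean(0)),"len",np.linalg.norm(D-np.roll(D,1,0),axis=1))
d=D[2]-D[1]+D[3]-D[0];print("yaw y-axis",np.degrees(np.arctan2(d[0],-d[1])))
b=blob(c["img"],(243,180,267,198),lambda g:(g.min(2)>140))
P=ray(c,b,118);print("pack",rect(P))
# along workholder axes rel tcp
ey=np.array([-np.sin(u),np.cos(u)]);ex=np.array([np.cos(u),np.sin(u)])
q=P[:,:2]-[480.5,136.1]
print("y ext",np.percentile(q@ey,[0,3,97,100]),"x ext",np.percentile(q@ex,[0,3,97,100]))
```

```text
[[406.4 195.1]
 [531.  209.3]
 [571.8 -11.5]
 [446.2 -30.4]] [488.84755052  90.60535374]
nest scene [482.13254063 132.06507687] len [229.00494339 125.41599887 224.44504265 127.02654877]
yaw y-axis 10.237509475466625
pack (array([480.8, 135.1]), array([50.5, 52.8]), 8.2)
y ext [-27.26649111 -26.90020342  24.68045506  25.18031223] x ext [-25.51985865 -25.16636538  25.24148244  25.71501028]
```

Run:
```python
from h import *
s=dict(np.load("scene0.npz"));i=s["img"]
print(i[225,240],i[240,300],i[235,225],i[200,250],i[195,240])
u=np.radians(9.2);ey=np.array([-np.sin(u),np.cos(u)]);ex=np.array([np.cos(u),np.sin(u)])
for th in(125,140,150,160):
    b=blob(i,(215,186,310,242),lambda g:(g[...,2]>th)&(g[...,0]-g[...,2]<40))
    P=ray(s,b,62);r=rect(P);print(th,r,"nest",np.round(r[0]+42*ey,1))
# well: black region, near (front) lip edge and lateral extents at z=65
for th in(75,95,115):
    b=blob(i,(250,204,298,234),lambda g:g.max(2)<th);P=ray(s,b,65)[:,:2]
    w=np.array([498.3,33.9]);q=P-w;print(th,"x",np.percentile(q@ex,[0,100]),"y",np.percentile(q@ey,[0,100]))
```

```text
[33 39 32] [48 51 48] [126 124  99] [67 69 62] [128 126 100]
125 (array([489.5,  95.5]), array([132.8, 235.3]), 9.3) nest [482.8 137. ]
140 (array([489.4,  94.6]), array([131.6, 232.4]), 9.4) nest [482.7 136.1]
150 (array([489.2,  94.3]), array([131. , 231.2]), 9.4) nest [482.5 135.8]
160 (array([489.1,  94.1]), array([130. , 229.7]), 9.5) nest [482.4 135.6]
75 x [-48.13108884  46.7278395 ] y [-51.33328582 104.7496478 ]
95 x [-48.65879887  47.27443202] y [-51.99084928 104.7496478 ]
115 x [-49.18652903  47.82100332] y [-52.80596868 106.04556783]
```

>>> send_rows([
  [[0,0,0],[1,1.5,10],-0.3],
  [[0,0,0],[1,1.5,20],-0.3],
  [[0,0,0],[1,1.5,30],-0.3],
  [[0,0,0],[1,1.5,36],-0.3],
  [[0,0,0],[1,1.5,40],-0.3],
  [[0,0,0],[1,1.5,44],-0.3],
  [[0,0,0],[1,1.5,44],-0.3],
])

```text
clock: 6.4
position: [482.3, 137.4, 67.7]
ee_rot: [0.648, 0.761, -0.0, -0.0]
contact_force: [-0.9, -0.2, -0.0]
finger_gap: 50.9
grasp_force: 30.0
```

```bash
python3 go.py 482.3 136.9 64.5 9.3
python3 - <<'E'
from h import *
from workcell import *
c=read_camera("scene");np.savez("scene2.npz",**c)
cv2.imwrite("pics/s2.png",cv2.resize(c["img"][175:231,220:294],(800,600),interpolation=cv2.INTER_CUBIC)[:,:,::-1])
E
```

```text
pos [482.27 137.43  67.67] yaw 9.17 tilt [-0.0003 -0.    ] F [-0.93 -0.16 -0.04] M [0.012 0.04  0.047] gap 50.93 t 6.4
turn [-0.02 -0.   -0.13] shift [-0.52 -0.06  3.17]
```

View pics/s2.png

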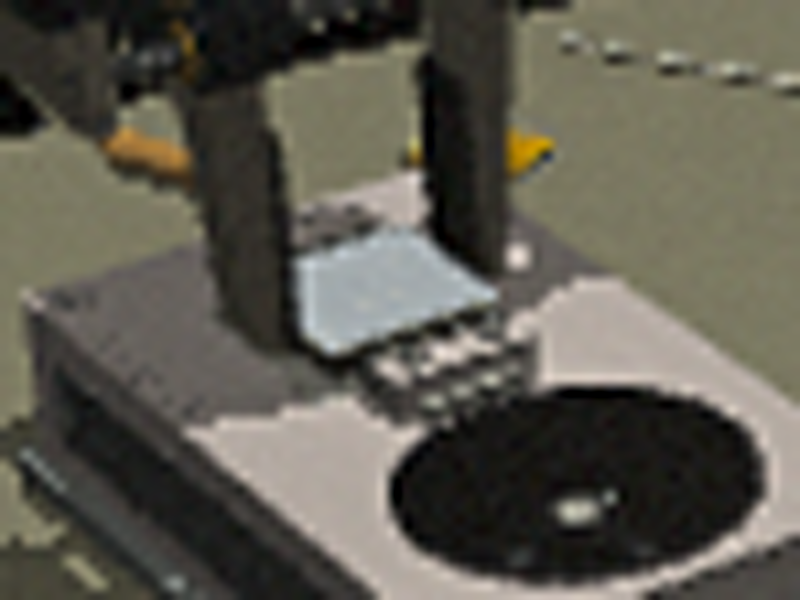

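The pack sits between backstop (251,196) and jaw (261,210), with no contact force. I'll lower the last 3 mm and release.

>>> send_rows([
  [[0,0,0],[0,0,1.5],-0.3],
  [[0,0,0],[0,0,3.3],-0.3],
  [[0,0,0],[0,0,3.3],-0.3],
  [[0,0,0],[0,0,3.3],0.4],
  [[0,0,0],[0,0,3.3],0.4],
  [[0,0,0],[0,0,3.3],0.4],
])

```text
clock: 7.2
position: [482.5, 137.4, 64.6]
ee_rot: [0.648, 0.761, 0.0, 0.0]
contact_force: [-0.7, 0.3, -0.1]
finger_gap: 64.3
grasp_force: 0.0
```

```bash
python3 go.py 498.6 33.6 110 9.3
```

```text
pos [482.46 137.42  64.62] yaw 9.17 tilt [0.0001 0.    ] F [-0.69  0.26 -0.11] M [-0.088  0.027 -0.013] gap 64.34 t 7.2
turn [ 0.01 -0.   -0.13] shift [-105.07   -0.6   -45.38]
```

>>> send_rows([
  [[0,0,0],[0,0,-12],0.4],
  [[0,0,0],[0,0,-35],0.4],
  [[0,0,0],[-25,0,-45],0.2],
  [[0,0,0],[-60,0,-45],0],
  [[0,0,0],[-90,-0.5,-45],-0.26],
  [[0,0,0],[-105,-0.6,-45],-0.26],
  [[0,0,0],[-105,-0.6,-45],-0.26],
  [[0,0,0],[-105,-0.6,-45],-0.26],
])

```text
clock: 8.2
position: [498.4, 34.4, 109.6]
ee_rot: [0.648, 0.762, 0.0, -0.0]
contact_force: [0.2, 0.7, 0.1]
finger_gap: 34.2
grasp_force: 0.0
```

```bash
python3 go.py 498.6 33.6 75 9.3
python3 - <<'E'
from h import *
from workcell import *
c=read_camera("scene");np.savez("scene3.npz",**c)
b=blob(c["img"],(243,192,267,212),lambda g:(g.min(2)>140)&(g[...,2]>=g[...,0]-3))
print("pack",rect(ray(c,b,71)))
cv2.imwrite("pics/s3.png",cv2.resize(c["img"][165:245,210:317],(800,600),interpolation=cv2.INTER_CUBIC)[:,:,::-1])
E
```

```text
pos [498.38  34.44 109.6 ] yaw 9.2 tilt [-0.0002  0.0004] F [0.22 0.74 0.12] M [-0.087  0.052 -0.047] gap 34.22 t 8.2
turn [-0.01 -0.02 -0.1 ] shift [-0.88  0.09 34.6 ]
pack (array([482.4, 136.1]), array([51.1, 50.3]), 9.8)
```

View pics/s3.png

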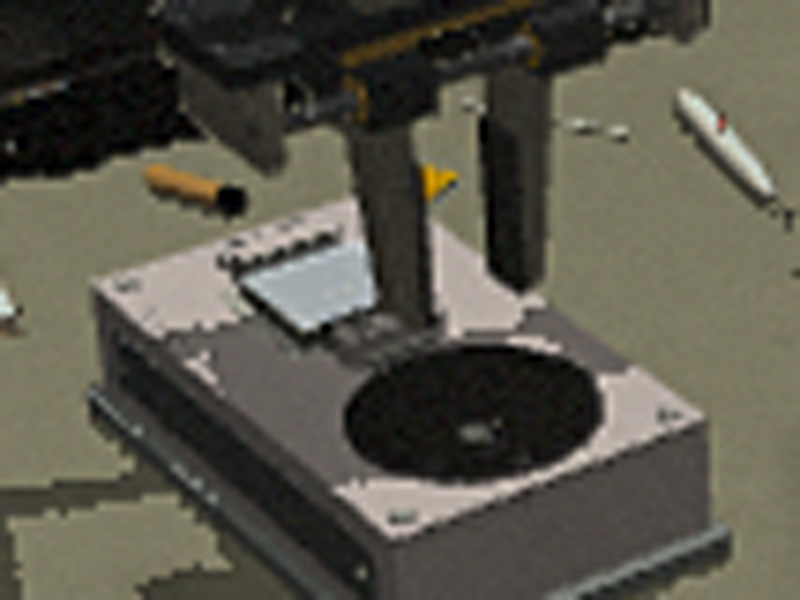

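The pack lies in the nest at (482.4,136.1), lid at scene (251,203), within 0.2 mm of the estimated nest. Now down into the well.

>>> send_rows([
  [[0,0,0],[-0.9,0.4,15],-0.26],
  [[0,0,0],[-0.9,0.4,35],-0.26],
  [[0,0,0],[-0.9,0.4,48],-0.26],
  [[0,0,0],[-0.9,0.4,56],-0.26],
  [[0,0,0],[-0.9,0.4,64],-0.26],
  [[0,0,0],[-0.9,0.4,72],-0.26],
  [[0,0,0],[-0.9,0.4,76],-0.26],
  [[0,0,0],[-0.9,0.4,76],-0.26],
])

```text
clock: 9.25
position: [499.0, 32.8, 33.4]
ee_rot: [0.648, 0.761, -0.0, -0.0]
contact_force: [0.3, -0.3, 1.1]
finger_gap: 33.9
grasp_force: 0.0
```

```bash
python3 go.py 499 33.5 33 9.3
```

```text
pos [498.97  32.84  33.39] yaw 9.16 tilt [-0.0003  0.0001] F [ 0.31 -0.28  1.1 ] M [-0.106  0.034 -0.038] gap 33.92 t 9.25
turn [-0.02 -0.01 -0.14] shift [0.65 0.13 0.39]
```

Free of contact. I'll close on the knob.

>>> send_rows([
  [[0,0,0],[0,0,0],-0.7],
  [[0,0,0],[0,0,0],-0.7],
  [[0,0,0],[0,0,0],-0.7],
  [[0,0,0],[0,0,0],-0.7],
])

```text
clock: 9.75
position: [499.3, 32.8, 33.9]
ee_rot: [0.648, 0.761, 0.0, 0.0]
contact_force: [-1.3, 0.2, 1.7]
finger_gap: 24.8
grasp_force: 30.0
```

```bash
python3 go.py
```

```text
pos [499.26  32.76  33.87] yaw 9.17 tilt [ 0.0004 -0.0002] F [-1.29  0.19  1.74] M [-0.118  0.239  0.005] gap 24.83 t 9.75
```

>>> send_rows([
  [[0,0,4],[0,0,0],-0.7],
  [[0,0,8],[0,0,0],-0.7],
  [[0,0,12],[0,0,0],-0.7],
  [[0,0,16],[0,0,0],-0.7],
  [[0,0,20],[0,0,0],-0.7],
  [[0,0,24],[0,0,0],-0.7],
])

```text
clock: 10.5
position: [499.0, 32.8, 33.8]
ee_rot: [0.793, 0.609, -0.0, 0.0]
contact_force: [-2.9, -0.3, 4.1]
finger_gap: 25.2
grasp_force: 30.0
```

```bash
python3 go.py
```

```text
pos [498.99  32.76  33.84] yaw -14.93 tilt [-0.0004 -0.0003] F [-2.93 -0.31  4.13] M [-0.152  0.464  0.135] gap 25.19 t 10.5
```

```bash
cat > tq.py <<'E'
from workcell import *
import numpy as np
s=state();print("t",round(float(s["clock"]),2),"Mz",np.round(s["wrist_torque"],3),"F",np.round(s["contact_force"],1),"j6",np.round(s["joint_torque"][5],3),"q6",np.round(np.degrees(s["joints"][5]),2),"gap",np.round(s["finger_gap"],2),"pos",np.round(s["position"],1))
E
python3 tq.py
```

```text
t 10.5 Mz [-0.152  0.464  0.135] F [-2.9 -0.3  4.1] j6 -0.405 q6 4.84 gap 25.19 pos [499.   32.8  33.8]
```

>>> send_rows([
  [[0,0,2],[0,0,0],-0.7],
  [[0,0,4],[0,0,0],-0.7],
  [[0,0,6],[0,0,0],-0.7],
  [[0,0,8],[0,0,0],-0.7],
])

```text
clock: 11.0
position: [498.9, 32.8, 33.8]
ee_rot: [0.833, 0.553, -0.0, -0.0]
contact_force: [-3.3, -0.7, 6.2]
finger_gap: 25.4
grasp_force: 30.0
```

```bash
python3 tq.py
```

```text
t 11.0 Mz [-0.123  0.679  0.101] F [-3.3 -0.7  6.2] j6 -0.119 q6 12.78 gap 25.43 pos [498.9  32.8  33.8]
```

>>> send_rows([
  [[0,0,2],[0,0,0],-0.7],
  [[0,0,4],[0,0,0],-0.7],
  [[0,0,6],[0,0,0],-0.7],
])

```text
clock: 11.38
position: [498.9, 32.8, 33.8]
ee_rot: [0.861, 0.508, -0.0, -0.0]
contact_force: [-3.1, 0.8, 6.6]
finger_gap: 25.2
grasp_force: 30.0
```

```bash
python3 tq.py
```

```text
t 11.38 Mz [-0.083  0.724  0.154] F [-3.1  0.8  6.6] j6 -0.118 q6 18.78 gap 25.19 pos [498.9  32.8  33.8]
```

>>> send_rows([
  [[0,0,2],[0,0,0],-0.7],
  [[0,0,4],[0,0,0],-0.7],
  [[0,0,6],[0,0,0],-0.7],
])

```text
clock: 11.75
position: [498.8, 32.9, 33.8]
ee_rot: [0.887, 0.463, -0.0, -0.0]
contact_force: [-3.6, -1.3, 5.7]
finger_gap: 25.4
grasp_force: 30.0
```

```bash
python3 tq.py
```

```text
t 11.75 Mz [-0.116  0.767  0.175] F [-3.6 -1.3  5.7] j6 -0.117 q6 24.78 gap 25.36 pos [498.8  32.9  33.8]
```

>>> send_rows([
  [[0,0,2],[0,0,0],-0.7],
  [[0,0,4],[0,0,0],-0.7],
])

```text
clock: 12.0
position: [498.8, 32.9, 33.8]
ee_rot: [0.902, 0.431, -0.0, -0.0]
contact_force: [-3.5, -0.3, 5.8]
finger_gap: 25.0
grasp_force: 30.0
```

```bash
python3 tq.py
```

```text
t 12.0 Mz [-0.068  0.821  0.166] F [-3.5 -0.3  5.8] j6 -0.117 q6 28.78 gap 24.98 pos [498.8  32.9  33.8]
```

>>> send_rows([
  [[0,0,2],[0,0,0],-0.7],
  [[0,0,4],[0,0,0],-0.7],
])

```text
clock: 12.25
position: [498.7, 32.9, 33.8]
ee_rot: [0.917, 0.4, -0.0, -0.0]
contact_force: [-4.6, 0.2, 6.1]
finger_gap: 25.3
grasp_force: 30.0
```

```bash
python3 tq.py
```

```text
t 12.25 Mz [-0.079  0.784  0.157] F [-4.6  0.2  6.1] j6 -0.116 q6 32.78 gap 25.26 pos [498.7  32.9  33.8]
```

>>> send_rows([
  [[0,0,2],[0,0,0],-0.7],
  [[0,0,4],[0,0,0],-0.7],
])

```text
clock: 12.5
position: [498.7, 32.9, 33.8]
ee_rot: [0.93, 0.368, -0.0, -0.0]
contact_force: [-3.7, 0.5, 6.0]
finger_gap: 25.1
grasp_force: 30.0
```

```bash
python3 tq.py
```

```text
t 12.5 Mz [-0.041  0.821  0.204] F [-3.7  0.5  6. ] j6 -0.082 q6 36.78 gap 25.09 pos [498.7  32.9  33.8]
```

>>> send_rows([
  [[0,0,1],[0,0,0],-0.7],
  [[0,0,2],[0,0,0],-0.7],
])

```text
clock: 12.75
position: [498.7, 33.0, 33.8]
ee_rot: [0.936, 0.352, -0.001, -0.0]
contact_force: [-3.8, -1.0, 6.3]
finger_gap: 25.1
grasp_force: 30.0
```

```bash
python3 tq.py
```

```text
t 12.75 Mz [-0.024  0.806  0.226] F [-3.8 -1.   6.3] j6 0.084 q6 38.74 gap 25.11 pos [498.7  33.   33.8]
```

>>> send_rows([
  [[0,0,1],[0,0,0],-0.7],
  [[0,0,2],[0,0,0],-0.7],
])

```text
clock: 13.0
position: [498.7, 33.0, 33.8]
ee_rot: [0.942, 0.335, -0.001, -0.0]
contact_force: [-3.9, 1.3, 7.0]
finger_gap: 25.1
grasp_force: 30.0
```

```bash
python3 tq.py
```

```text
t 13.0 Mz [0.035 0.83  0.215] F [-3.9  1.3  7. ] j6 0.105 q6 40.74 gap 25.09 pos [498.7  33.   33.8]
```

>>> send_rows([
  [[0,0,1],[0,0,0],-0.7],
])

```text
clock: 13.12
position: [498.7, 33.0, 33.8]
ee_rot: [0.945, 0.327, -0.001, -0.0]
contact_force: [-4.8, 0.1, 6.1]
finger_gap: 25.5
grasp_force: 30.0
```

```bash
python3 tq.py
python3 - <<'E'
from h import *
from workcell import *
c=read_camera("scene");np.savez("scene4.npz",**c)
b=blob(c["img"],(243,192,267,212),lambda g:(g.min(2)>140)&(g[...,2]>=g[...,0]-3))
print("pack",rect(ray(c,b,71)))
cv2.imwrite("pics/s4.png",cv2.resize(c["img"][165:245,210:317],(800,600),interpolation=cv2.INTER_CUBIC)[:,:,::-1])
E
python3 tq.py
```

```text
t 13.12 Mz [-0.037  0.766  0.272] F [-4.8  0.1  6.1] j6 0.116 q6 41.74 gap 25.54 pos [498.7  33.   33.8]
pack (array([473.2, 136.1]), array([33.2, 50.4]), 9.5)
t 13.18 Mz [-0.005  0.823  0.127] F [-4.7  0.4  6.5] j6 0.243 q6 41.78 gap 24.97 pos [498.6  33.   33.8]
```

View pics/s4.png

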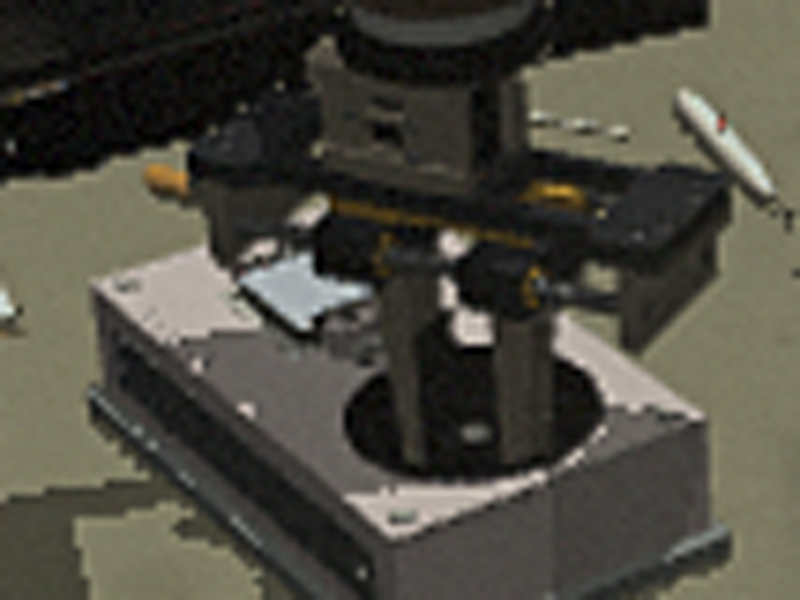

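The lid is still at about scene (250,203), and the gripper partly hides it. I'll compare the before and after pictures closely to see whether the jaw and pack moved.

Run:
```python
from h import *
o=[]
u=np.radians(9.3);ey=np.array([-np.sin(u),np.cos(u)]);ex=np.array([np.cos(u),np.sin(u)])
for n in "34":
    c=dict(np.load(f"scene{n}.npz"));o.append(cv2.resize(c["img"][193:219,236:268],(390,560),interpolation=cv2.INTER_CUBIC))
    b=blob(c["img"],(240,195,256,212),lambda g:(g.min(2)>140)&(g[...,2]>=g[...,0]-3))
    q=ray(c,b,71)[:,:2]-[482.5,136.0]
    x,y=q@ex,q@ey
    m=(x<-8)&(x>-20)
    print(n,"x min",x.min().round(2),"y ext for x in -20..-8:",[ (np.round(y[m&(abs(x-k)<1.5)].min(),2),np.round(y[m&(abs(x-k)<1.5)].max(),2)) for k in(-18,-14,-10)])
cv2.imwrite("pics/cmp.png",np.hstack(o)[:,:,::-1])
```

```text
3 x min -25.52 y ext for x in -20..-8: [(np.float64(-23.71), np.float64(24.56)), (np.float64(-23.38), np.float64(24.99)), (np.float64(-21.79), np.float64(24.08))]
4 x min -25.7 y ext for x in -20..-8: [(np.float64(-18.18), np.float64(26.79)), (np.float64(-16.13), np.float64(25.44)), (np.float64(-13.67), np.float64(25.86))]
```

View pics/cmp.png

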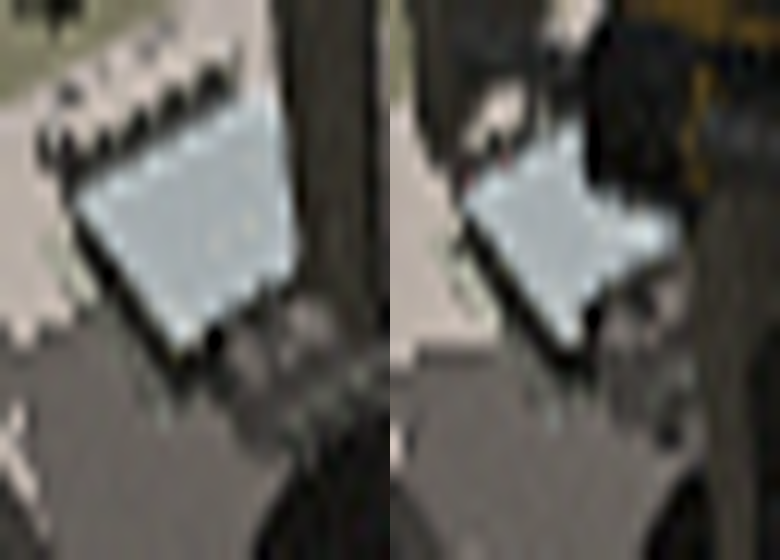

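The jaw has moved off the well side, and the pack is pushed up against the backstop. The torque fit gives about 10.5 N. I'll let go and withdraw straight up.

>>> send_rows([
  [[0,0,0],[0,0,0],-0.25],
  [[0,0,0],[0,0,0],-0.25],
  [[0,0,0],[0,0,0],-0.25],
  [[0,0,0],[0,0,-10],-0.25],
  [[0,0,0],[0,0,-30],-0.25],
  [[0,0,0],[0,0,-60],-0.25],
  [[0,0,0],[0,0,-100],-0.25],
  [[0,0,0],[0,0,-130],-0.25],
])

```text
clock: 14.18
position: [499.7, 32.7, 166.1]
ee_rot: [0.945, 0.327, 0.001, 0.001]
contact_force: [0.8, 0.1, -0.4]
finger_gap: 34.7
grasp_force: 0.0
```

>>> send_rows([
  [[0,0,0],[-20,10,0],-0.25],
  [[0,0,0],[-60,30,0],-0.25],
  [[0,0,0],[-100,50,0],-0.25],
  [[0,0,0],[-120,60,0],-0.25],
  [[0,0,0],[-120,60,0],-0.25],
  [[0,0,0],[-120,60,0],-0.25],
])

```text
clock: 14.92
position: [442.2, -88.0, 163.9]
ee_rot: [0.945, 0.327, 0.0, 0.0]
contact_force: [0.6, -0.1, 0.6]
finger_gap: 34.5
grasp_force: 0.0
```

```bash
python3 go.py
python3 - <<'E'
from h import *
from workcell import *
c=read_camera("scene");np.savez("scene5.npz",**c)
b=blob(c["img"],(243,190,269,212),lambda g:(g.min(2)>140)&(g[...,2]>=g[...,0]-3))
print("pack",rect(ray(c,b,71)))
cv2.imwrite("pics/s5.png",cv2.resize(c["img"][180:240,215:295],(800,600),interpolation=cv2.INTER_CUBIC)[:,:,::-1])
E
```

```text
pos [442.16 -88.   163.94] yaw -51.82 tilt [0.0007 0.0001] F [ 0.59 -0.06  0.65] M [-0.052  0.14   0.029] gap 34.5 t 14.93
pack (array([465.8, 137.7]), array([57.9, 28.9]), 75.4)
```

View pics/s5.png

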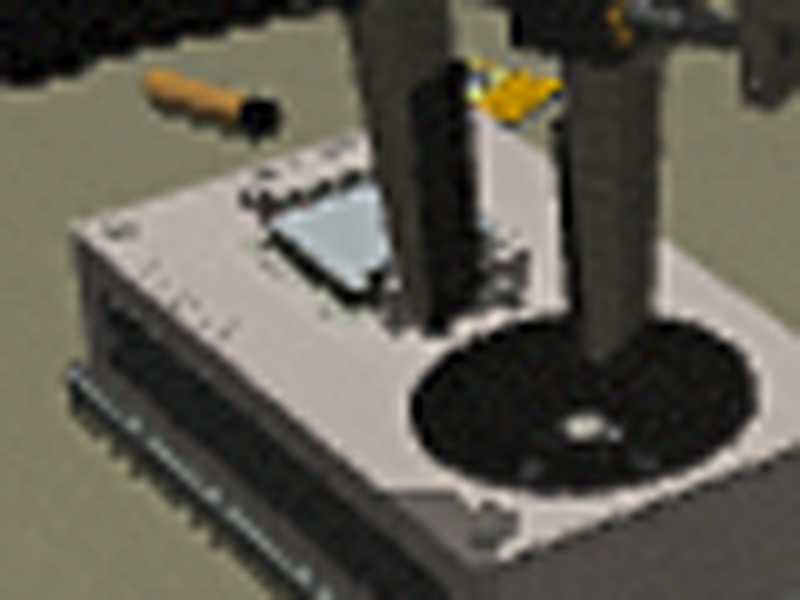

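The pack lies flat between backstop (245,199) and jaw (260,209). The arm is clear and reads no force, so I'm handing in.

```bash
python3 -c "
from workcell import *
print(sign_off())"
```

```text
the job is handed in; nothing more can be done
None
```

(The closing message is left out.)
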